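Dock the slide tray in its spring cradle over the front sill

ROBOT

A 7-joint arm with a two-finger parallel gripper is mounted at the origin on a cart in front of the work surface, level with it; the furniture and walls round the work are solid. World frame = base frame: x ahead of the robot, y to its left, z up, the work surface at z = 0. Lengths are in m, angles in degrees, forces in N, time in s.
With the tool pointing down it reaches from about 0.4 to 0.875 m from the base axis. Payload 4.4 kg.
Tool frame: the origin (TCP) lies at the very end of the fingers, on their centre line; the grasp point (between the pads) lies 19 mm behind it (arm.grip_depth is the distance from the TCP to the grasp point, in m); z points along the fingers, y is the line along which they close (so a half turn about z gives the same grasp; the last joint's range is limited). The gripper opens to 85 mm and grips with 20 to 120 N. Pads are 22 mm wide; open, the fingers measure 114 mm over their backs; the gripper's body (76 mm by 85 mm) begins 54 mm behind the grasp point. The pads swing forward as they close: fully open they stand 13 mm farther back than shut.
Start: joints at [-68.285, 36.005, 2.206, 86.941, -1.547, 57.084, -1.146], TCP at [0.28, 0.587, 0.231] pointing down, gripper open.
Joint ranges: [-175.42, 175.42], [-21.48, 121.26], [-71.46, 75.88], [10.55, 141.38], [-63.04, 243.04], [13.31, 113.54], [-168.57, 168.57]. Speed limits (degrees/s): [147.25, 147.25, 180, 180, 180, 180, 180].

INTERFACE

Orientations are given as a 3x3 rotation matrix whose columns are the frame's x, y, z axes.
In Python, from plant import arm gives the robot as it stands.
- The arm moves only by the tool arm_command, never from a script. Its argument "rows" is a list of rows, each a list of 7 numbers: the shift along the tool's x, y, z as a fraction of full scale, then the turn, a rotation vector about the tool's x, y, z as a fraction of full scale, then the opening, from -1 (shut) to 1 (fully open). A call has 1 to 10 rows; each row shifts and turns the commanded pose from where the row before left it, along the tool's axes as they then stand; what a row does not reach is not made up. Full scale, the value 1, is 0.025 m for a shift and 0.08 rad for a turn. A row lasts 1/10 s, in which the tool goes at most 50 mm and 8.59 degrees, less where a joint would pass 70% of its speed; a pose out of reach is approached as far as the arm can. A call with a number of a shift or a turn outside -1 to 1 is refused whole. A call with a gripper value outside its range is refused whole. The fingers move at their own pace and stop on an object; "squeeze" is the grip in N (left out, the last holds). Time passes only in rows, so rows that do not move let the fingers close. It gives the time, the measured TCP pose, the force, the opening and the grip force at its end, in the units of the state.
- arm.read_state(): the state, without advancing time (a new reading comes with each control period).
- arm.grab_frame(name): name is "scene" or "top" or "wrist"; returns a dict with "color" (480x640x3 uint8, red, green, blue), "vfov" (degrees; the focal length in pixels is half the picture's height over the tangent of half this angle, whatever the lens; pixels are square), "cx", "cy" (the principal point, pixels), "R" (3x3) and "t" (3): a world point X has camera coordinates R X + t; the wrist camera has in their place "hand_eye" (4x4, takes a point from camera to tool coordinates, whose origin is the TCP and whose axes are the flange's). Camera axes: x right, y down, z forward; pixel columns grow to the right and rows downward; lengths in m; the calibration is good to about 2 mm. The wrist camera is an equidistant fisheye: a pixel r from the principal point sees the ray r / f radians off the axis. A picture is of the moment at which its call begins: read the wrist's pose just before it. There is no depth.
- arm.finish_job(): hands the job in; it is judged then, once.
The state is a dict: "time": time; "joint_pos": joint angles; "dq": joint speeds; "joint_efforts": joint torques, N m; "tcp_pos": TCP position; "ee_rot": TCP orientation; "force": force on the tool from outside, world axes, zero at the start; "ft_torque": the same for the moment, N m; "grip_width": opening from 0.0 (shut) to 1.0 (fully open); "finger_force": force on a finger pad.
Only numpy, scipy, OpenCV 4.12 (cv2) and the standard library are available. Lean on these libraries where they do the work, as an engineer would, in place of code of your own. Each camera call takes 0.05 s, during which the arm holds its last target. There are 200 camera calls.

TASK

Dock the slide tray in its cradle: by the bail at its leading end (the end nearest the cradle) lift that end over the cradle's raised front sill while the tail still rests on the table, then push the tray in from its tail end against the spring clamp until the tail just drops behind the sill, so that the tray lies flat and is held between clamp and sill, and let go. It carries glass slides, so keep it roughly level, lower each end gently instead of letting it fall, and do not ram or press hard on the cradle. Push the clamp no farther than it takes for the tail to drop in, and leave the other things on the table where they are.

Things in the scene. Friction and masses are not known exactly. Their poses are not given: they have to be found in the camera images.
- tray: open steel tray carrying four glass slides, 160 mm long (its x), 110 mm wide (its y), walls 24 mm high, 0.55 to 0.9 kg, too wide to grip as a whole; a fixed bail (handle bar) above each end. Origin: centre of its underside; z up; +x towards its leading end, the end nearest the cradle at the start. Nothing inside stands above 13 mm. The slides come loose if it tilts over 0.5 rad or turns faster than 3 rad/s.
- lead_bail (a point): middle of the leading bail's bar: tray frame x +73.5, z +52 mm (bar axis). Round steel bar 9 mm thick along the tray's y, straight for 56 mm, legs at y = +-34 mm. Pinched across the bar (fingers closing along the tray's x), it lets the tray pitch about the bar.
- tail_bail (a point): middle of the tail bail's bar: tray frame x -73.5, z +52 mm; same shape as the leading bail
- lead_edge (a point): middle of the lower outer edge at the tray's leading end (tray frame x +80, z 0 mm)
- tail_edge (a point): middle of the lower outer edge at the tray's tail end (tray frame x -80, z 0 mm)
- cradle: low aluminium cradle fixed to the table, 220 x 132 mm, open above. Origin: middle of its front sill's inner face, at table level; +x is the way in. Sill: x -10 to 0, top 18 mm above the table. Floor behind it: 6 mm up. Cheeks 26 mm high, 117 mm apart from x 30 to 150, wider in front. Docked tray: tail wall against the sill's inner face (tray origin x 80, y 0, z 6). Over 50 N between tray and cradle is ramming.
- clamp_block: fixed block of the spring clamp, 37 mm high, at the cradle's far end. Origin: cradle's centre line, table level, below the front face of the unpressed clamp bar; axes as the cradle's. It is set by hand: the bar rests 154 to 158 mm from the sill's inner face, so the docked tray presses it in by 2 to 6 mm. More than 20 N from the tray overstrains the clamp.
- clamp_bar (a joint): how far the clamp bar is pressed in, m: 0 at rest, stop at 0.011. Its round white nose, 90 mm wide, meets the tray's wall 13 mm above the table. Spring: 4 N to start, then 1.8 N per mm.
- dish: bystander: round clear petri dish, 55 mm across, 14 mm high, flat on the table beside the cradle; origin under its centre
- marker: bystander: marker pen, 132 x 13 x 11 mm, lying beside the cradle's other side; origin under its middle
- timer: bystander: small white lab timer, 70 x 62 x 18 mm, at the back; origin under its centre
- tweezers: bystander: steel tweezers, 124 mm long, lying near the table's front edge; origin under the middle
- objective_a: bystander: microscope objective, 26 mm across, 48 mm high, standing on the dark mat at the back; origin under its centre

How it is judged (in metres and radians):
On the way, in this order (a step that is already met when the one before it is completed fails the run):
1. leading end lifted over the front sill (its lower edge above and past the sill) while the tail still rests on the table (x of lead_edge in the frame of cradle above 0.005 m and z of lead_edge in the frame of cradle above 0.015 m and y of lead_edge in the frame of cradle between -0.015 and 0.015 m and height (world z) of tail_edge below 0.012 m), for 0.2 s.
2. tray pushed against the spring clamp, its tail still up on the sill (value of joint clamp_bar above 0.001 m and z of tail_edge in the frame of cradle above 0.013 m), for 0.05 s.
At the end, for the whole second after the job is handed in: the tray lies flat on the cradle's floor (both ends within 3 mm of the floor's height), tail wall against the sill's inner face (within 3 mm), centred between the cheeks (within 6 mm), the clamp pressed in by at least 1 mm, released and at rest (x of tail_edge in the frame of cradle between -0.002 and 0.003 m and z of each of tail_edge, lead_edge in the frame of cradle below 0.009 m and y of tray in the frame of cradle between -0.006 and 0.006 m and value of joint clamp_bar above 0.001 m and linear speed of tray below 0.01 m/s); the robot touches nothing.
It fails at once if clamp overstrained: more than 20 N on it from the tray, or more than 5 N from the robot itself (contact force between tray and clamp_block above 20 N or contact force between the arm and clamp_block above 5 N).
It fails at once if cradle rammed: more than 50 N between tray and cradle, or 15 N between robot and cradle (contact force between tray and cradle above 50 N or contact force between the arm and cradle above 15 N).
It fails at once if tray tilted more than 0.5 rad (angle between tray's own z axis and vertical above 0.5 rad).
It fails at once if tray let fall: it turns faster than 3 rad/s (angular speed of tray above 3 rad/s).
It fails at once if another thing on the table was moved by more than 25 mm (distance of any of dish, marker, timer, objective_a, tweezers from where it was at the start of the episode above 0.025 m).
It also fails if it takes over 72 s, if anything falls off the work surface, if the arm or the gripper's body presses on something with over 40 N, if the wrist force passes 120 N, or if a joint passes its speed limit or range.

## Working session

There is one attempt and no reset: what is moved stays moved. The work goes in short steps, Python scripts to look and compute and a tool call to move; the robot and the scene stay as the last step left them, time stands still between calls to the robot, and variables do not carry over. Pictures are saved under pics/ and viewed, at most 10 in all, crops included, and the job is handed in when it is done.

Besides the shell and the picture viewer there is one more tool, called after "Call:" as a command line: name --pt "numbers of a row" for each row, then --argument value for the rest. arm_command: Moves the arm, as the interface text tells. Shift numbers are shares of 0.025 m and turn numbers shares of 0.08 rad, none past 1 either way. Its arguments: {"type":"object","properties":{"rows":{"type":"array"},"squeeze":{"type":"number"}},"required":["rows"]}

```bash
mkdir -p pics; ls; python3 - <<'E'
from plant import arm
import cv2,numpy as np
s=arm.read_state();print(s)
for n in("scene","top"):
    f=arm.grab_frame(n);cv2.imwrite(f"pics/{n}0.png",f["color"][...,::-1]);print(n,f["vfov"],f["cx"],f["cy"],f["R"],f["t"])
E
```

```text
pics
{'time': 0.0, 'joint_pos': array([-68.28405282,  36.06013925,   2.20242687,  86.99539871,
        -1.54654538,  57.08443799,  -1.14442901]), 'dq': array([ 0.03068786, -0.09271305, -0.0368448 ,  0.05549171,  0.04924428,
       -0.01586395, -0.07720921]), 'joint_efforts': array([ 1.40570464e-04, -5.63419461e+01,  1.22629791e+00, -1.93448639e+01,
        1.09810082e-02,  1.05174558e-02,  1.59197054e-05]), 'tcp_pos': array([0.27939437, 0.58619608, 0.23037857]), 'ee_rot': array([[-9.02704291e-01,  4.30260761e-01, -7.99761301e-04],
       [ 4.30261504e-01,  9.02702594e-01, -1.75105758e-03],
       [-3.14647687e-05, -1.92479370e-03, -9.99998147e-01]]), 'force': array([ 0.05686589,  0.50512975, -0.89738927]), 'ft_torque': array([ 0.05464807, -0.00759031, -0.01570296]), 'finger_force': 0.0, 'grip_width': 0.9953703913943088}
scene 56.150640130691194 328.8303812947654 239.5502508037644 [[-0.70485812 -0.7091057  -0.01855106]
 [-0.45217394  0.4693081  -0.75847784]
 [ 0.54654712 -0.52623096 -0.65143474]] [0.38273629 0.33937222 0.54702138]
top 44.00904284328781 318.6880192624133 236.64278462471464 [[ 0.01357258 -0.99974696 -0.01793863]
 [-0.98424897 -0.01019532 -0.17649368]
 [ 0.17626613  0.02005155 -0.9841383 ]] [-0.04211127  0.59569437  1.07188168]
```

View pics/top0.png

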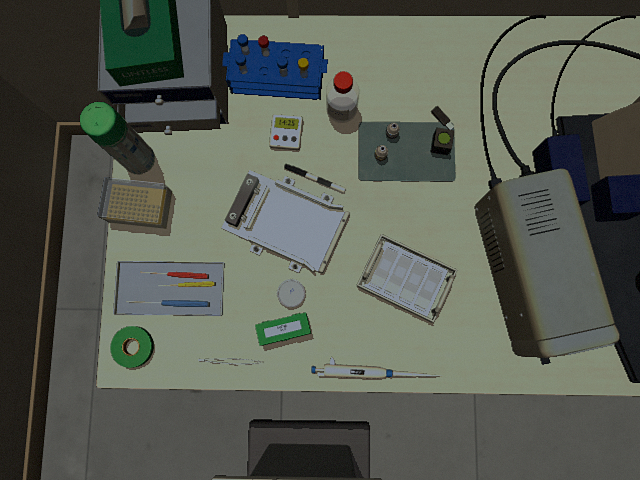

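View pics/scene0.png

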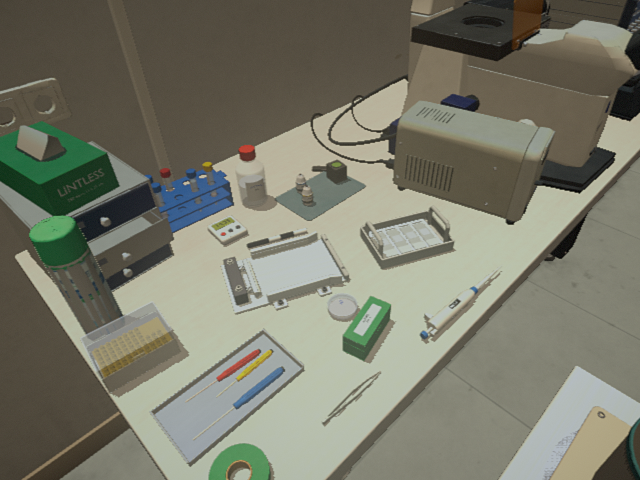

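The top view shows the tray at about (406,278), with the cradle at about (290,222) and its clamp end at (240,200). The way in is therefore towards image left and up (+y, some +x). The marker (315,178), dish (291,294) and green box are close to the cradle. I'll enlarge that area.

```bash
python3 - <<'E'
import cv2
a=cv2.imread("pics/top0.png")[165:330,215:465]
cv2.imwrite("pics/topc.png",cv2.resize(a,None,fx=3.2,fy=3.2,interpolation=cv2.INTER_CUBIC))
b=cv2.imread("pics/scene0.png")[200:320,215:465]
cv2.imwrite("pics/scenec.png",cv2.resize(b,None,fx=3.2,fy=3.2,interpolation=cv2.INTER_CUBIC))
E
```

```text
(no output)
```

View pics/topc.png

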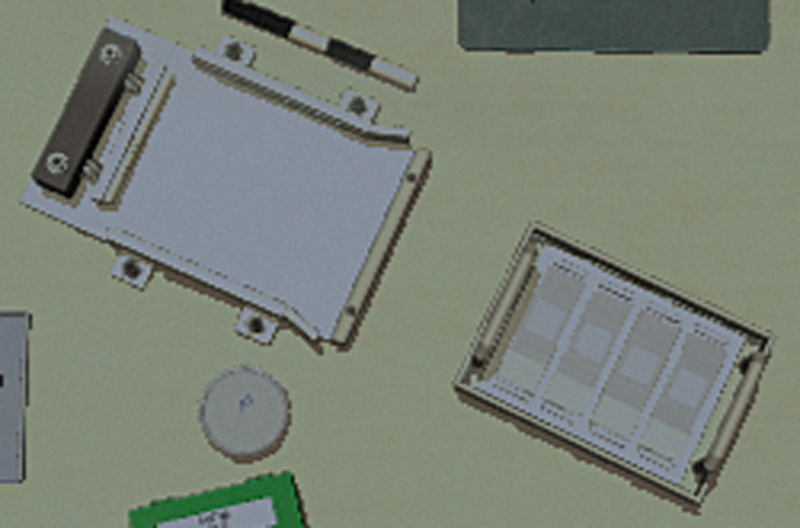

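View pics/scenec.png

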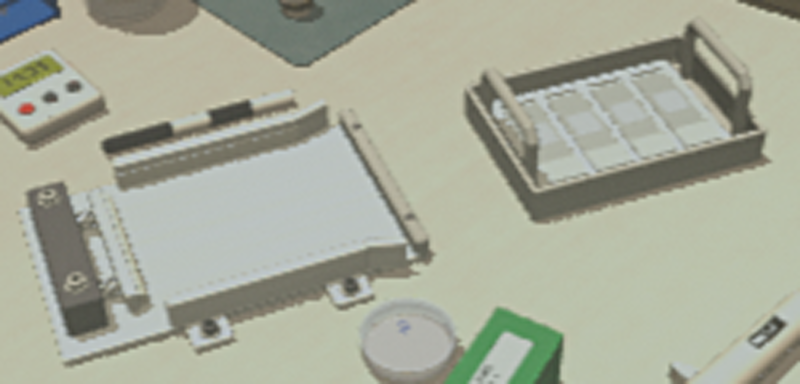

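The crops show the tray rim corners, both bails, the sill (upper right end about (422,150), lower end about (340,343)) and the clamp bar clearly. I'll cast these pixels to their known heights and check the sizes.

```bash
cat > h.py <<'E'
import numpy as np
def ray(f,uv,z):
    fl=240/np.tan(np.radians(f["vfov"]/2));d=np.array([(uv[0]-f["cx"])/fl,(uv[1]-f["cy"])/fl,1])
    R=np.array(f["R"]);c=-R.T@f["t"];d=R.T@d
    return c+d*(z-c[2])/d[2]
def proj(f,X):
    fl=240/np.tan(np.radians(f["vfov"]/2));p=np.array(f["R"])@X+f["t"]
    return np.array([f["cx"]+fl*p[0]/p[2],f["cy"]+fl*p[1]/p[2]])
E
python3 - <<'E'
from h import *
from plant import arm
f=arm.grab_frame("top");g=arm.grab_frame("scene")
P=dict(rimLU=(533,226,.024),rimLL=(457,388,.024),rimTU=(772,340,.024),rimTL=(699,500,.024),
 lb1=(531,250,.0565),lb2=(482,355,.0565),tb1=(761,358,.0565),tb2=(708,465,.0565),
 si1=(415,150,.018),si2=(331,343,.018),so1=(431,152,.018),so2=(347,349,.018),
 cl1=(172,68,.02),cl2=(110,207,.02),bk1=(137,40,.037),bk2=(72,192,.037),bk3=(107,28,.037),bk4=(36,180,.037),pl1=(108,17,.006),pl2=(22,203,.006),
 chU=(195,60,.026),chU2=(365,130,.026),chL=(110,232,.026),chL2=(262,300,.026))
Q={}
for k,(u,v,z) in P.items():
    Q[k]=ray(f,((u+.5)/3.2-.5+215,(v+.5)/3.2-.5+165),z);print(k,Q[k].round(4))
S=dict(rimLU=(467,93),rimLL=(535,200),rimTL=(763,137),lbA=(490,73),lbB=(533,140),tbA=(692,25),tbB=(745,85))
for k,(u,v) in S.items():
    z=.024 if k[0]=='r' else .0565
    print('scene',k,ray(g,((u+.5)/3.2-.5+215,(v+.5)/3.2-.5+200),z).round(4))
d=lambda a,b:np.linalg.norm(Q[a]-Q[b]).round(4)
ang=lambda a,b:np.degrees(np.arctan2(*(Q[b]-Q[a])[[1,0]])).round(2)
print([d(*x) for x in[("rimLU","rimLL"),("rimTU","rimTL"),("rimLU","rimTU"),("rimLL","rimTL"),("si1","si2"),("bk1","bk2"),("pl1","pl2"),("cl1","cl2")]])
print("tray ang",ang("rimTU","rimLU"),ang("rimTL","rimLL"),ang("rimLL","rimLU")+90,ang("lb2","lb1")+90,ang("tb2","tb1")+90)
print("cr ang",[ang(a,b)+90 for a,b in[("si2","si1"),("so2","so1"),("cl2","cl1"),("bk2","bk1"),("pl2","pl1")]],ang("chU2","chU"),ang("chL2","chL"))
print("tray c",np.mean([Q[k] for k in P if k[:3]=="rim"],0),"lb",(Q["lb1"]+Q["lb2"])/2,"tb",(Q["tb1"]+Q["tb2"])/2)
m=lambda a,b:((Q[a]+Q[b])/2).round(4)
print(m("si1","si2"),m("so1","so2"),m("cl1","cl2"),m("bk1","bk2"),m("pl1","pl2"))
E
```

```text
rimLU [ 0.6052 -0.1556  0.024 ]
rimLL [ 0.5064 -0.1098  0.024 ]
rimTU [ 0.5374 -0.298   0.024 ]
rimTL [ 0.4419 -0.2526  0.024 ]
lb1 [ 0.5849 -0.1516  0.0565]
lb2 [ 0.5227 -0.1228  0.0565]
tb1 [ 0.5228 -0.2845  0.0565]
tb2 [ 0.4607 -0.2526  0.0565]
si1 [ 0.653 -0.084  0.018]
si2 [ 0.5333 -0.0341  0.018 ]
so1 [ 0.6519 -0.0939  0.018 ]
so2 [ 0.5297 -0.0438  0.018 ]
cl1 [0.7032 0.0668 0.02  ]
cl2 [0.6151 0.1023 0.02  ]
bk1 [0.7161 0.0869 0.037 ]
bk2 [0.6208 0.1232 0.037 ]
bk3 [0.7235 0.1056 0.037 ]
bk4 [0.628  0.1453 0.037 ]
pl1 [0.7397 0.1097 0.006 ]
pl2 [0.6197 0.159  0.006 ]
chU [0.7068 0.0521 0.026 ]
chU2 [ 0.6635 -0.0532  0.026 ]
chL [0.5985 0.1009 0.026 ]
chL2 [0.5579 0.0077 0.026 ]
scene rimLU [ 0.6018 -0.1527  0.024 ]
scene rimLL [ 0.5046 -0.1058  0.024 ]
scene rimTL [ 0.4391 -0.2488  0.024 ]
scene lbA [ 0.5787 -0.1474  0.0565]
scene lbB [ 0.5181 -0.1171  0.0565]
scene tbA [ 0.5172 -0.276   0.0565]
scene tbB [ 0.4573 -0.2474  0.0565]
[np.float64(0.1089), np.float64(0.1057), np.float64(0.1577), np.float64(0.1566), np.float64(0.1298), np.float64(0.1019), np.float64(0.1297), np.float64(0.0949)]
tray ang 64.52 65.7 65.13 65.21000000000001 62.78
cr ang [np.float64(67.35), np.float64(67.7), np.float64(68.05), np.float64(69.14), np.float64(67.65)] 67.65 66.44
tray c [ 0.52272208 -0.20402023  0.024     ] lb [ 0.55380751 -0.13720923  0.0565    ] tb [ 0.49173398 -0.268528    0.0565    ]
[ 0.5931 -0.059   0.018 ] [ 0.5908 -0.0688  0.018 ] [0.6591 0.0845 0.02  ] [0.6685 0.105  0.037 ] [0.6797 0.1344 0.006 ]
```

Sizes agree: rim about 158 x 108, cradle 222 long. The tray sits at about (0.522,-0.203) at 65°, and the cradle origin is at about (0.593,-0.059) at 67.4°. Tool y already lies along the way in, so I'm moving above the leading bail.

Call:
arm_command --pt "-0.74 -0.71 0 0 0 0 0" --pt "-0.74 -0.71 0 0 0 0 0" --pt "-0.74 -0.71 0 0 0 0 0" --pt "-0.74 -0.71 0 0 0 0 0" --pt "-0.74 -0.71 0 0 0 0 0" --pt "-0.74 -0.71 0 0 0 0 0" --pt "-0.74 -0.71 0 0 0 0 0" --pt "-0.74 -0.71 0 0 0 0 0" --pt "-0.74 -0.71 0 0 0 0 0" --pt "-0.74 -0.71 0 0 0 0 0" --squeeze 30

```text
time: 1.2
tcp_pos: [0.3705, 0.3459, 0.2313]
ee_rot: [[-0.903, 0.43, -0.0], [0.43, 0.903, -0.0], [0.0, -0.0, -1.0]]
force: [0.2, 0.7, -0.7]
grip_width: 0.501
finger_force: 0.0
```

Call:
arm_command --pt "-0.74 -0.71 0 0 0 0 0" --pt "-0.74 -0.71 0 0 0 0 0" --pt "-0.74 -0.71 0 0 0 0 0" --pt "-0.74 -0.71 0 0 0 0 0" --pt "-0.74 -0.71 0 0 0 0 0" --pt "-0.74 -0.71 0 0 0 0 0" --pt "-0.74 -0.71 0 0 0 0 0" --pt "-0.74 -0.71 0 0 0 0 0" --pt "-0.74 -0.71 0 0 0 0 0" --pt "-0.74 -0.71 0 0 0 0 0"

```text
time: 2.2
tcp_pos: [0.4611, 0.1061, 0.2313]
ee_rot: [[-0.903, 0.43, 0.0], [0.43, 0.903, 0.0], [0.0, 0.0, -1.0]]
force: [1.0, 0.1, -0.2]
grip_width: 0.504
finger_force: 0.0
```

Call:
arm_command --pt "-0.74 -0.71 0 0 0 0 0" --pt "-0.74 -0.71 0 0 0 0 0" --pt "-0.74 -0.71 0 0 0 0 0" --pt "-0.74 -0.71 0 0 0 0 0" --pt "-0.74 -0.71 0 0 0 0 0" --pt "-0.74 -0.71 0 0 0 0 0" --pt "-0.74 -0.71 0 0 0 0 0" --pt "-0.74 -0.71 0 0 0 0 0" --pt "-0.74 -0.71 0 0 0 0 0" --pt "0 0 0 0 0 0 0"

```text
time: 3.2
tcp_pos: [0.5432, -0.1132, 0.2312]
ee_rot: [[-0.9, 0.435, 0.001], [0.435, 0.9, -0.003], [-0.002, -0.002, -1.0]]
force: [-0.4, 0.3, 0.1]
grip_width: 0.498
finger_force: 0.0
```

```bash
python3 - <<'E'
from plant import arm
import cv2,numpy as np
s=arm.read_state();print(s["time"],s["tcp_pos"],s["ee_rot"],s["joint_pos"])
f=arm.grab_frame("wrist");cv2.imwrite("pics/w1.png",f["color"][...,::-1]);print({k:v for k,v in f.items() if k!="color"})
np.savez("w1.npz",R=s["ee_rot"],p=s["tcp_pos"],H=f["hand_eye"],v=f["vfov"],c=(f["cx"],f["cy"]))
E
```

```text
3.2 [ 0.54315564 -0.11324496  0.2312411 ] [[-0.90030828  0.43525157  0.00103544]
 [ 0.43524753  0.90030653 -0.00278097]
 [-0.00214264 -0.00205306 -0.9999956 ]] [  4.73372029  28.1989927    6.02344107 102.57903141  -3.55544546
  49.32213821  76.56037924]
{'vfov': 65.70646984690485, 'cx': 319.73347139525873, 'cy': 240.93110820474507, 'hand_eye': array([[-9.89513755e-04, -9.62168128e-01, -2.72454609e-01,
         6.87556541e-02],
       [ 9.99999284e-01, -7.68537384e-04, -9.17770747e-04,
        -1.08033535e-04],
       [ 6.73658209e-04, -2.72455322e-01,  9.62168199e-01,
        -1.41953361e-01],
       [ 0.00000000e+00,  0.00000000e+00,  0.00000000e+00,
         1.00000000e+00]])}
```

View pics/w1.png

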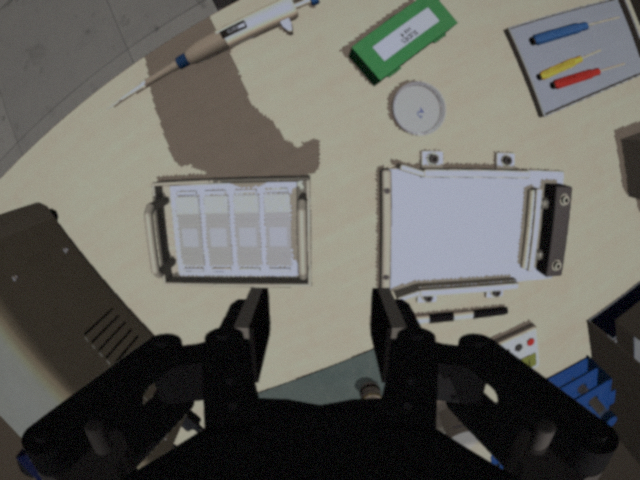

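The wrist view shows the tray with its leading bail bar at u≈302 (v 190 to 272), the tail bar at u≈150, and the sill at u 381 to 391 (v 167 to 289). I'll cast these.

```bash
cat >> h.py <<'E'
def wray(n,uv,z):
    """fisheye wrist pixel -> world at height z; n holds R,p,H,v,c"""
    fl=240/np.tan(np.radians(float(n["v"])/2));q=np.array(uv,float)-n["c"];r=np.hypot(*q);a=r/fl
    d=np.r_[np.sin(a)*q/r,np.cos(a)];H=n["H"];R=n["R"]
    c=R@H[:3,3]+n["p"];d=R@H[:3,:3]@d
    return c+d*(z-c[2])/d[2]
E
python3 - <<'E'
from h import *
import cv2
n=np.load("w1.npz");P=dict(rimLU=(311,177,.024),rimLL=(309,284,.024),rimTU=(157,180,.024),rimTL=(167,283,.024),lb1=(302,192,.0565),lb2=(302,272,.0565),tb1=(149,203,.0565),tb2=(156,273,.0565),
so1=(381,167,.018),so2=(380,288,.018),si1=(391,167,.018),si2=(390,289,.018),cl1=(530,187,.02),cl2=(525,270,.02),chU1=(433,178,.026),chU2=(520,181,.026),chL1=(430,288,.026),chL2=(513,282,.026))
for k,(u,v,z) in P.items():
    X=wray(n,(u,v),z);print(k,X.round(4),"tool",(n["R"].T@(X-n["p"])).round(4))
im=cv2.imread("pics/w1.png");cv2.imwrite("pics/w1c.png",cv2.resize(im[150:305,135:405],None,fx=2.9,fy=2.9,interpolation=cv2.INTER_CUBIC))
E
```

```text
rimLU [ 0.5105 -0.1075  0.024 ] tool [ 0.0324 -0.0086  0.2072]
rimLL [ 0.6065 -0.157   0.024 ] tool [-0.0756 -0.0114  0.2074]
rimTU [ 0.4418 -0.2468  0.024 ] tool [ 0.0336 -0.164   0.2075]
rimTL [ 0.541  -0.2963  0.024 ] tool [-0.0773 -0.1653  0.2077]
lb1 [ 0.516  -0.1179  0.0565] tool [ 0.0228 -0.0156  0.1747]
lb2 [ 0.5814 -0.1506  0.0565] tool [-0.0503 -0.0166  0.1749]
tb1 [ 0.4599 -0.2501  0.0565] tool [ 0.0158 -0.1591  0.175 ]
tb2 [ 0.5216 -0.2815  0.0565] tool [-0.0535 -0.1605  0.1752]
so1 [ 0.531 -0.043  0.018] tool [0.042  0.0584 0.213 ]
so2 [ 0.6453 -0.0937  0.018 ] tool [-0.083   0.0625  0.2133]
si1 [ 0.5351 -0.034   0.018 ] tool [0.0422 0.0683 0.213 ]
si2 [ 0.6512 -0.0846  0.018 ] tool [-0.0844  0.0733  0.2133]
cl1 [0.6151 0.1    0.02  ] tool [0.0285 0.2238 0.2107]
cl2 [0.7032 0.0663 0.02  ] tool [-0.0655  0.2317  0.2109]
chU1 [ 0.5606 -0.0014  0.026 ] tool [0.0334 0.1087 0.2049]
chU2 [0.602  0.0873 0.026 ] tool [0.0348 0.2066 0.2047]
chL1 [ 0.666  -0.0457  0.026 ] tool [-0.0807  0.1147  0.2052]
chL2 [0.706  0.0456 0.026 ] tool [-0.0771  0.2143  0.205 ]
```

View pics/w1c.png

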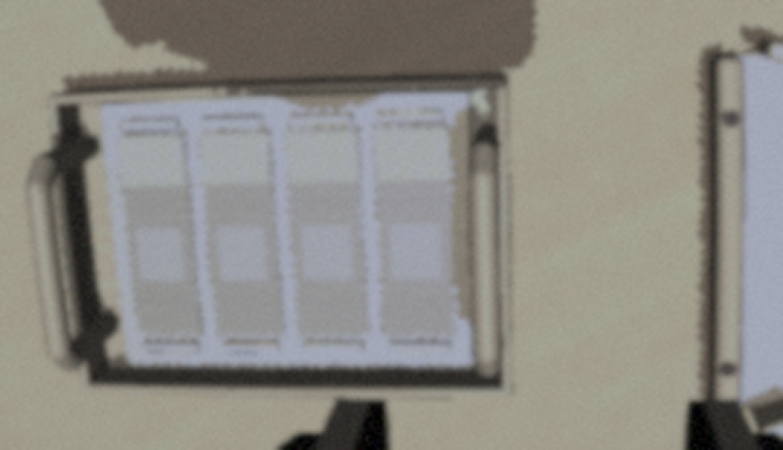

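The bail middle is at tool (-0.020, -0.016), and the tray yaw matches the tool within about 1°. Descending onto the bar.

Call:
arm_command --pt "-0.2 -0.16 0.6 0 0 0 0" --pt "-0.2 -0.16 0.6 0 0 0 0" --pt "-0.2 -0.16 0.6 0 0 0 0" --pt "-0.2 -0.16 0.6 0 0 0 0" --pt "0 0 0.9 0 0 0 0" --pt "0 0 0.9 0 0 0 0" --pt "0 0 0.9 0 0 0 0" --pt "0 0 0.9 0 0 0 0" --pt "0 0 0.9 0 0 0 0" --pt "0 0 0.9 0 0 0 0"

```text
time: 4.25
tcp_pos: [0.5534, -0.1318, 0.0345]
ee_rot: [[-0.903, 0.43, -0.001], [0.43, 0.903, 0.0], [0.001, -0.0, -1.0]]
force: [-0.0, -0.9, -1.5]
grip_width: 0.503
finger_force: 0.0
```

Call:
arm_command --pt "0 0 0 0 0 0 -0.4" --pt "0 0 0 0 0 0 -0.6" --pt "0 0 0 0 0 0 -0.8" --pt "0 0 0 0 0 0 -1" --pt "0 0 0 0 0 0 -1" --pt "0 0 0 0 0 0 -1" --pt "0 0 0 0 0 0 -1" --squeeze 30

```text
time: 4.95
tcp_pos: [0.5535, -0.1322, 0.0367]
ee_rot: [[-0.903, 0.431, 0.0], [0.431, 0.903, -0.0], [-0.0, -0.0, -1.0]]
force: [-1.7, -3.1, -0.6]
grip_width: 0.094
finger_force: 29.4
```

Gripped on the 9 mm bar. Lifting the leading end about 34 mm, then going forward while squaring up to the cradle.

Call:
arm_command --pt "0 0 -0.15 0 0 0 -1" --pt "0 0 -0.25 0 0 0 -1" --pt "0 0 -0.25 0 0 0 -1" --pt "0 0 -0.25 0 0 0 -1" --pt "0 0 -0.25 0 0 0 -1" --pt "0 0 -0.25 0 0 0 -1" --pt "0 0 0 0 0 0 -1"

```text
time: 5.65
tcp_pos: [0.5544, -0.1315, 0.0724]
ee_rot: [[-0.903, 0.43, 0.002], [0.43, 0.903, 0.0], [-0.002, 0.001, -1.0]]
force: [-0.2, 0.7, -4.9]
grip_width: 0.088
finger_force: 29.2
```

Call:
arm_command --pt "0 0.2 0 0 0 -0.14 -1" --pt "-0.03 0.3 0 0 0 -0.14 -1" --pt "-0.03 0.4 0 0 0 -0.14 -1" --pt "-0.04 0.4 0 0 0 -0.14 -1" --pt "-0.04 0.4 0 0 0 0 -1" --pt "-0.04 0.4 0 0 0 0 -1" --pt "-0.04 0.4 0 0 0 0 -1" --pt "-0.04 0.4 0 0 0 0 -1" --pt "-0.04 0.4 0 0 0 0 -1" --pt "0 0.3 0 0 0 0 -1"

```text
time: 6.65
tcp_pos: [0.597, -0.051, 0.0713]
ee_rot: [[-0.921, 0.389, 0.0], [0.389, 0.921, 0.0], [-0.0, 0.0, -1.0]]
force: [-1.1, -0.3, -5.2]
grip_width: 0.09
finger_force: 29.2
```

Call:
arm_command --pt "0 0.2 0 0 0 0 -1" --pt "0 0 0 0 0 0 -1" --pt "0 0 0 0 0 0 -1" --pt "0 0 0 0 0 0 -1"

```text
time: 7.05
tcp_pos: [0.5988, -0.0469, 0.0717]
ee_rot: [[-0.921, 0.389, 0.001], [0.389, 0.921, 0.001], [-0.001, 0.001, -1.0]]
force: [0.9, 2.9, -4.1]
grip_width: 0.093
finger_force: 29.4
```

```bash
python3 - <<'E'
from plant import arm
import cv2
s=arm.read_state();print(s["tcp_pos"],s["force"])
t=arm.grab_frame("top")["color"][160:310,215:415,::-1];g=arm.grab_frame("scene")["color"][170:320,215:415,::-1]
z=lambda a:cv2.resize(a,None,fx=4,fy=4,interpolation=cv2.INTER_CUBIC)
cv2.imwrite("pics/t2.png",z(t));cv2.imwrite("pics/s2.png",z(g))
E
```

```text
[ 0.59876651 -0.0469451   0.07165818] [ 0.94019669  2.91524432 -4.05002727]
```

View pics/t2.png

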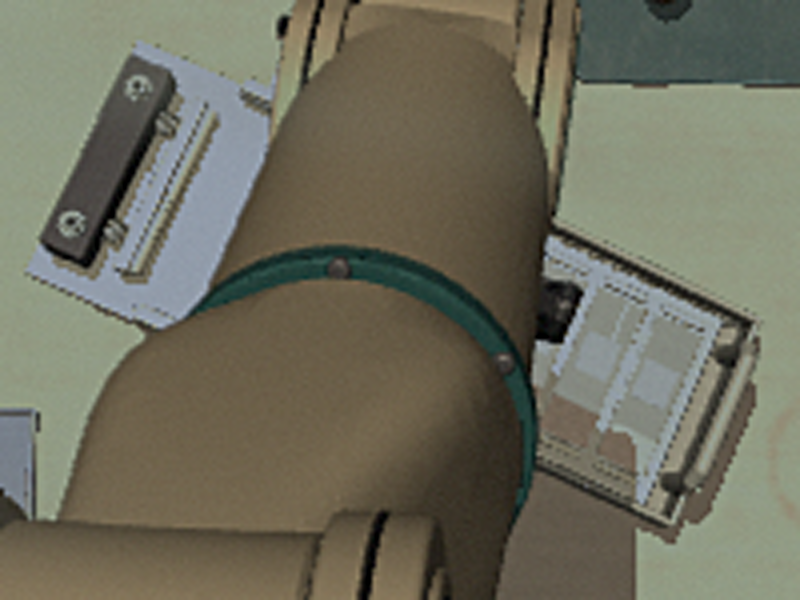

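The top view shows the tail end of the tray (rim corners about (757,325) and (675,525)), well behind the sill; the arm hides the front. The wrist view will show the alignment.

```bash
cat > snap.py <<'E'
import sys,cv2,numpy as np
from plant import arm
k=sys.argv[1];s=arm.read_state();f=arm.grab_frame("wrist")
cv2.imwrite(f"pics/{k}.png",f["color"][...,::-1]);np.savez(k+".npz",R=s["ee_rot"],p=s["tcp_pos"],H=f["hand_eye"],v=f["vfov"],c=(f["cx"],f["cy"]))
print(s["time"],s["tcp_pos"].round(4),s["force"].round(1))
E
python3 snap.py w2; python3 -c "
import cv2
a=cv2.imread('pics/w2.png')[80:360];cv2.imwrite('pics/w2c.png',cv2.resize(a,None,fx=1.25,fy=1.25,interpolation=cv2.INTER_CUBIC))"
```

```text
7.15 [ 0.5986 -0.0474  0.0716] [ 0.2  2.4 -3.5]
```

View pics/w2c.png

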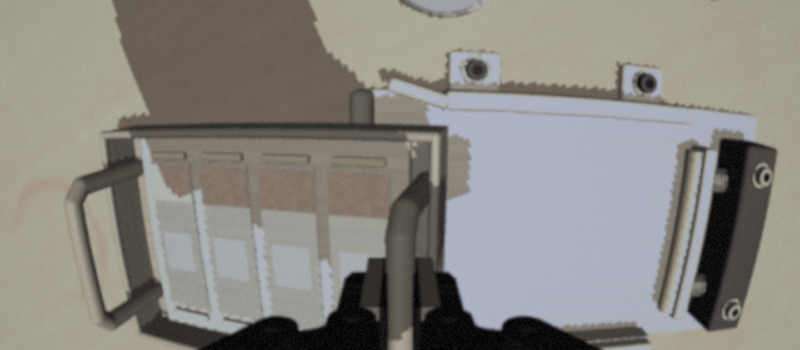

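The wrist view shows the tray's leading rim corner at crop (447,127), the +y cheek strip from (447,100) to (690,118), the clamp bar ends at (694,150) and (664,310), and the block. I'll work out the cradle axis in the tool frame.

```bash
python3 - <<'E'
from h import *
n=np.load("w2.npz")
P=dict(rimL=(447,127,.0585),rimT=(103,131,.0245),chTopOut1=(447,92,.026),chTopIn1=(447,108,.026),chTopOut2=(690,111,.026),chTopIn2=(690,122,.026),
cl1=(694,150,.02),cl2=(662,310,.02),bf1=(724,141,.037),bf2=(692,318,.037),bb1=(777,150,.037),bb2=(738,328,.037),chL1=(565,330,.026),chL2=(648,326,.026),plc=(755,117,.006),bailtop=(398,190,.09),sillend=(362,91,.018))
for k,(u,v,z) in P.items():
    X=wray(n,((u+.5)/1.25-.5,(v+.5)/1.25-.5+80),z);print(k,X[:2].round(4),"tool",(n["R"].T@(X-n["p"]))[:2].round(4))
from plant import arm
f=arm.grab_frame("top")
for uv in((757,325),(675,525)):
    X=ray(f,((uv[0]+.5)/4-.5+215,(uv[1]+.5)/4-.5+160),.024);print("tailrim top",X[:2].round(4),"tool",(n["R"].T@(X-n["p"]))[:2].round(4))
E
```

```text
rimL [ 0.5579 -0.0132] tool [0.0508 0.0156]
rimT [ 0.498  -0.1573] tool [ 0.0499 -0.1405]
chTopOut1 [ 0.5495 -0.0063] tool [0.0613 0.0187]
chTopIn1 [ 0.5555 -0.0087] tool [0.0548 0.0188]
chTopOut2 [0.5965 0.0988] tool [0.0589 0.1338]
chTopIn2 [0.6015 0.0973] tool [0.0538 0.1343]
cl1 [0.6177 0.0998] tool [0.0398 0.1429]
cl2 [0.6966 0.0638] tool [-0.0469  0.1405]
bf1 [0.6127 0.1075] tool [0.0473 0.1481]
bf2 [0.6969 0.0733] tool [-0.0435  0.1493]
bb1 [0.6299 0.1422] tool [0.045  0.1867]
bb2 [0.7216 0.1038] tool [-0.0544  0.1871]
chL1 [0.6764 0.0076] tool [-0.0502  0.0809]
chL2 [0.6973 0.0516] tool [-0.0523  0.1295]
plc [0.6215 0.1567] tool [0.0584 0.1969]
bailtop [ 0.5642 -0.0336] tool [ 0.037  -0.0007]
sillend [ 0.5359 -0.0382] tool [ 0.0613 -0.0161]
tailrim top [ 0.5947 -0.1993] tool [-0.0555 -0.1416]
tailrim top [ 0.4975 -0.1592] tool [ 0.0496 -0.1424]
```

The tray is aligned: the tray centre is at tool x about -4 mm, the cradle centreline is also at about -4 mm, and yaw is within 0.5°. Continuing forward about 100 mm over the sill.

Call:
arm_command --pt "0 0.2 0 0 0 0 -1" --pt "0 0.3 0 0 0 0 -1" --pt "0 0.3 0 0 0 0 -1" --pt "0 0.3 0 0 0 0 -1" --pt "0 0.3 0 0 0 0 -1" --pt "0 0.3 0 0 0 0 -1" --pt "0 0.3 0 0 0 0 -1" --pt "0 0.3 0 0 0 0 -1" --pt "0 0.3 0 0 0 0 -1" --pt "0 0.3 0 0 0 0 -1"

```text
time: 8.25
tcp_pos: [0.6266, 0.0194, 0.0713]
ee_rot: [[-0.921, 0.39, -0.0], [0.39, 0.921, -0.0], [-0.0, -0.0, -1.0]]
force: [0.3, -3.8, -3.2]
grip_width: 0.087
finger_force: 29.5
```

Call:
arm_command --pt "0 0.3 0 0 0 0 -1" --pt "0 0.3 0 0 0 0 -1" --pt "0 0.3 0 0 0 0 -1" --pt "0 0.2 0 0 0 0 -1" --pt "0 0 0 0 0 0 -1"

```text
time: 8.75
tcp_pos: [0.6379, 0.0468, 0.0714]
ee_rot: [[-0.922, 0.388, 0.001], [0.388, 0.922, 0.002], [-0.0, 0.002, -1.0]]
force: [-0.3, 1.2, -3.1]
grip_width: 0.092
finger_force: 29.5
```

Call:
arm_command --pt "0 0 0.1 0 0 0 -1" --pt "0 0 0.15 0 0 0 -1" --pt "0 0 0.15 0 0 0 -1" --pt "0 0 0.15 0 0 0 -1" --pt "0 0 0.15 0 0 0 -1" --pt "0 0 0.1 0 0 0 -1" --pt "0 0 0.1 0 0 0 -1" --pt "0 0 0 0 0 0 -1"

```text
time: 9.55
tcp_pos: [0.638, 0.0456, 0.0487]
ee_rot: [[-0.921, 0.389, 0.002], [0.389, 0.921, 0.001], [-0.001, 0.002, -1.0]]
force: [1.9, 6.4, 0.2]
grip_width: 0.091
finger_force: 30.3
```

Call:
arm_command --pt "0 0.1 0.05 0 0 0 -1" --pt "0 0.1 0.08 0 0 0 -1" --pt "0 0.05 0.08 0 0 0 -1" --pt "0 0 0 0 0 0 -1"

```text
time: 9.95
tcp_pos: [0.6387, 0.0477, 0.0434]
ee_rot: [[-0.92, 0.391, -0.002], [0.391, 0.92, -0.003], [0.001, -0.003, -1.0]]
force: [-1.5, -2.9, 2.6]
grip_width: 0.089
finger_force: 30.5
```

```bash
python3 snap.py w3; python3 -c "
import cv2
a=cv2.imread('pics/w3.png')[80:360];cv2.imwrite('pics/w3c.png',cv2.resize(a,None,fx=1.25,fy=1.25,interpolation=cv2.INTER_CUBIC))"
```

```text
9.95 [0.6387 0.0477 0.0434] [-1.5 -2.9  2.6]
```

View pics/w3c.png

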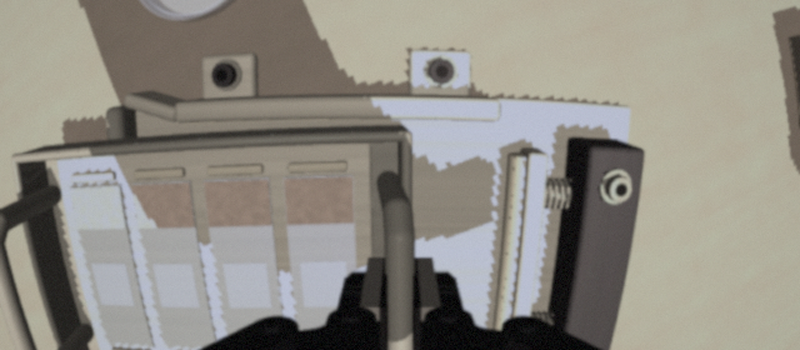

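The leading end is between the cheeks and short of the clamp bar (rim end at u≈410, bar at u≈515). Setting down the last few mm.

Call:
arm_command --pt "0 0 0.05 0 0 0 -1" --pt "0 0 0.05 0 0 0 -1" --pt "0 0 0 0 0 0 -1"

```text
time: 10.3
tcp_pos: [0.6388, 0.0477, 0.0432]
ee_rot: [[-0.92, 0.391, -0.002], [0.391, 0.92, -0.002], [0.001, -0.003, -1.0]]
force: [-6.6, -3.8, 17.8]
grip_width: 0.089
finger_force: 32.0
```

```bash
python3 - <<'E'
from h import *
from plant import arm
s=arm.read_state();print(s["tcp_pos"],s["force"])
n=np.load("w3.npz")
for k,u,v,z in[("rimL",405,130,.031),("rimT",15,155,.046),("chIn1",180,122,.026),("chIn2",497,118,.026),("cl1f",510,150,.02),("clf2",495,310,.02),("rimLend2",410,190,.031)]:
    X=wray(n,((u+.5)/1.25-.5,(v+.5)/1.25-.5+80),z);print(k,X[:2].round(4),"tool",(n["R"].T@(X-n["p"]))[:2].round(4))
E
```

```text
[0.63878265 0.04773437 0.04317433] [-6.60950577 -3.82783846 17.78140781]
rimL [0.5935 0.0685] tool [0.0498 0.0015]
rimT [ 0.534 -0.075] tool [ 0.0485 -0.1539]
chIn1 [ 0.5568 -0.0065] tool [ 0.0542 -0.0818]
chIn2 [0.6024 0.0995] tool [0.0537 0.0335]
cl1f [0.6162 0.1008] tool [0.0415 0.0401]
clf2 [0.6762 0.0738] tool [-0.0244  0.0387]
rimLend2 [0.6132 0.062 ] tool [0.0291 0.0032]
```

The force and the height agree: the leading edge is on the floor (TCP 43 mm as predicted). Relieving, releasing and rising.

Call:
arm_command --pt "0 0 -0.06 0 0 0 -1" --pt "0 0 0 0 0 0 -0.8" --pt "0 0 0 0 0 0 -0.6" --pt "0 0 0 0 0 0 -0.4" --pt "0 0 0 0 0 0 -0.3" --pt "0 0 0 0 0 0 -0.2" --pt "0 0 -0.3 0 0 0 -0.2" --pt "0 0 -0.6 0 0 0 -0.1" --pt "0 0 -0.8 0 0 0 0" --pt "0 0 -0.8 0 0 0 0"

```text
time: 11.3
tcp_pos: [0.6399, 0.0503, 0.1069]
ee_rot: [[-0.921, 0.389, 0.001], [0.389, 0.921, 0.0], [-0.001, 0.0, -1.0]]
force: [0.3, -1.1, -0.2]
grip_width: 0.506
finger_force: 0.0
```

Call:
arm_command --pt "-0.03 -0.6 0 0 0 0 0" --pt "-0.03 -0.9 0 0 0 0 0" --pt "-0.03 -0.9 0 0 0 0 0" --pt "-0.03 -0.9 0 0 0 0 0" --pt "-0.03 -0.9 0 0 0 0 0" --pt "0 -0.9 0 0 0 0 0" --pt "0 -0.86 0 0 0 0 0" --pt "0 0 0 0 0 0 0"

```text
time: 12.1
tcp_pos: [0.5828, -0.0938, 0.1052]
ee_rot: [[-0.919, 0.395, -0.002], [0.395, 0.919, -0.003], [0.0, -0.003, -1.0]]
force: [0.7, 0.2, -0.5]
grip_width: 0.499
finger_force: 0.0
```

```bash
python3 snap.py w4; python3 -c "
import cv2
a=cv2.imread('pics/w4.png')[80:360];cv2.imwrite('pics/w4c.png',cv2.resize(a,None,fx=1.25,fy=1.25,interpolation=cv2.INTER_CUBIC))"
```

```text
12.1 [ 0.5828 -0.0938  0.1052] [ 0.7  0.2 -0.5]
```

View pics/w4c.png

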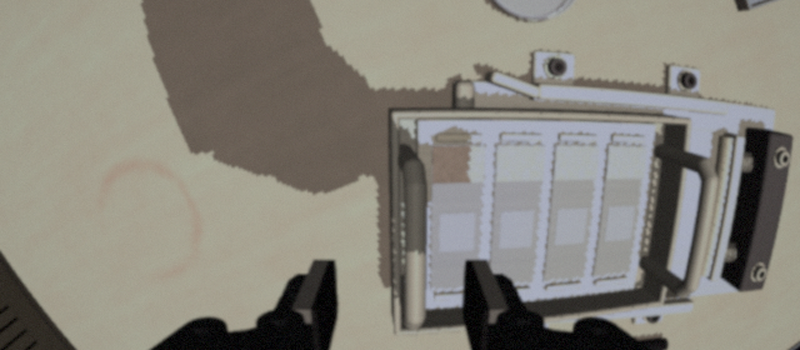

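The tail bail bar is at u≈415 (v 160 to 325), just right of the fingers' middle (about 400).

```bash
python3 - <<'E'
from h import *
n=np.load("w4.npz")
for k,u,v,z in[("tb1",415,165,.077),("tb2",415,322,.077),("rimT",390,110,.046),("rimT2",397,331,.046),("rimL",690,122,.031),("chIn1",540,96,.026),("chIn2",700,110,.026),("cl1f",727,138,.02),("cl2f",713,277,.02),("lb1",712,165,.063),("lb2",696,290,.063),("sill",458,84,.018),("sillin",473,84,.018)]:
    X=wray(n,((u+.5)/1.25-.5,(v+.5)/1.25-.5+80),z);print(k,X[:2].round(4),"tool",(n["R"].T@(X-n["p"]))[:2].round(4))
E
```

```text
tb1 [ 0.5531 -0.0752] tool [0.0347 0.0054]
tb2 [ 0.6148 -0.1011] tool [-0.0323  0.0061]
rimT [ 0.5325 -0.0772] tool [ 0.0528 -0.0045]
rimT2 [ 0.6334 -0.1177] tool [-0.056  -0.0018]
rimL [0.5964 0.0682] tool [0.0515 0.1545]
chIn1 [ 0.555  -0.0082] tool [0.0594 0.0679]
chIn2 [0.5942 0.0801] tool [0.0582 0.1645]
cl1f [0.619  0.0996] tool [0.0432 0.1922]
cl2f [0.7044 0.0722] tool [-0.0461  0.2009]
lb1 [0.6095 0.0557] tool [0.0345 0.148 ]
lb2 [0.6717 0.0343] tool [-0.0311  0.1529]
sill [ 0.5354 -0.0429] tool [0.0637 0.0283]
sillin [ 0.5381 -0.036 ] tool [0.0638 0.0357]
```

Call:
arm_command --pt "0 0.12 0.1 0 0 0 0" --pt "0 0.12 0.2 0 0 0 0" --pt "0 0 0.4 0 0 0 0" --pt "0 0 0.5 0 0 0 0" --pt "0 0 0.5 0 0 0 0" --pt "0 0 0.2 0 0 0 0" --pt "0 0 0 0 0 0 -0.3"

```text
time: 12.85
tcp_pos: [0.5864, -0.0828, 0.0561]
ee_rot: [[-0.921, 0.389, -0.003], [0.389, 0.921, 0.0], [0.002, -0.001, -1.0]]
force: [-0.6, 0.4, -0.1]
grip_width: 0.355
finger_force: 0.0
```

Call:
arm_command --pt "0 0 0 0 0 0 -0.6" --pt "0 0 0 0 0 0 -0.7" --pt "0 0 0 0 0 0 -0.8" --pt "0 0 0 0 0 0 -0.9" --pt "0 0 0 0 0 0 -1" --pt "0 0 0 0 0 0 -1" --pt "0 0 0 0 0 0 -1" --squeeze 40

```text
time: 13.55
tcp_pos: [0.5874, -0.0831, 0.0577]
ee_rot: [[-0.921, 0.39, 0.0], [0.39, 0.921, -0.0], [-0.0, -0.0, -1.0]]
force: [-2.0, -3.3, 0.1]
grip_width: 0.086
finger_force: 38.9
```

Gripped. Pushing in about 30 mm, with the tail carried just above the sill.

Call:
arm_command --pt "0 0.05 -0.04 0 0 0 -1" --pt "0 0.15 0 0 0 0 -1" --pt "0 0.2 0.01 0 0 0 -1" --pt "0 0.2 0.02 0 0 0 -1" --pt "0 0.2 0.02 0 0 0 -1" --pt "0 0.15 0.02 0 0 0 -1" --pt "0 0.1 0.01 0 0 0 -1" --pt "0 0.05 0.01 0 0 0 -1" --pt "0 0 0 0 0 0 -1"

```text
time: 14.45
tcp_pos: [0.5982, -0.0571, 0.0562]
ee_rot: [[-0.921, 0.389, 0.0], [0.389, 0.921, 0.0], [0.0, 0.0, -1.0]]
force: [-0.7, -1.8, -3.4]
grip_width: 0.087
finger_force: 38.9
```

```bash
cat > st.py <<'E'
from plant import arm
import numpy as np
s=arm.read_state();R=s["ee_rot"];d=s["tcp_pos"]-[.593,-.059,0];a=np.radians(67)
print("t",s["time"],"bar x,y in cradle",(d[0]*np.cos(a)+d[1]*np.sin(a)).round(4),(-d[0]*np.sin(a)+d[1]*np.cos(a)).round(4),"z",s["tcp_pos"][2].round(4),"F tool xyz",(R.T@s["force"]).round(1),"g",s["grip_width"].round(3))
E
python3 st.py
```

```text
Traceback (most recent call last):
  File "st.py", line 4, in <module>
    print("t",s["time"],"bar x,y in cradle",(d[0]*np.cos(a)+d[1]*np.sin(a)).round(4),(-d[0]*np.sin(a)+d[1]*np.cos(a)).round(4),"z",s["tcp_pos"][2].round(4),"F tool xyz",(R.T@s["force"]).round(1),"g",s["grip_width"].round(3))
                                                                                                                                                                                                       ^^^^^^^^^^^^^^^^^^^^^
AttributeError: 'float' object has no attribute 'round'
```

Call:
arm_command --pt "0 0.05 0 0 0 0 -1" --pt "0 0.05 0 0 0 0 -1" --pt "0 0 0 0 0 0 -1" --pt "0 0 0 0 0 0 -1"

```text
time: 14.85
tcp_pos: [0.5991, -0.0552, 0.0563]
ee_rot: [[-0.921, 0.389, 0.0], [0.389, 0.921, 0.0], [0.0, 0.0, -1.0]]
force: [-1.1, -1.7, -3.4]
grip_width: 0.088
finger_force: 38.9
```

Call:
arm_command --pt "0 0.05 0 0 0 0 -1" --pt "0 0.05 0 0 0 0 -1" --pt "0 0 0 0 0 0 -1" --pt "0 0 0 0 0 0 -1"

```text
time: 15.25
tcp_pos: [0.5996, -0.0536, 0.0563]
ee_rot: [[-0.921, 0.39, -0.001], [0.39, 0.921, -0.001], [0.0, -0.001, -1.0]]
force: [-2.6, -4.0, -2.7]
grip_width: 0.087
finger_force: 39.2
```

Call:
arm_command --pt "0 0.05 0 0 0 0 -1" --pt "0 0 0 0 0 0 -1" --pt "0 0 0 0 0 0 -1"

```text
time: 15.55
tcp_pos: [0.5996, -0.0533, 0.0562]
ee_rot: [[-0.921, 0.39, -0.002], [0.39, 0.921, -0.002], [0.001, -0.002, -1.0]]
force: [-3.8, -6.6, -0.6]
grip_width: 0.08
finger_force: 39.3
```

Call:
arm_command --pt "0 0.05 0 0 0 0 -1" --pt "0 0 0 0 0 0 -1" --pt "0 0 0 0 0 0 -1"

```text
time: 15.85
tcp_pos: [0.5996, -0.0528, 0.0562]
ee_rot: [[-0.92, 0.391, -0.003], [0.391, 0.92, -0.002], [0.001, -0.003, -1.0]]
force: [-4.6, -7.2, -1.0]
grip_width: 0.086
finger_force: 39.3
```

Call:
arm_command --pt "0 0.05 0 0 0 0 -1" --pt "0 0 0 0 0 0 -1" --pt "0 0 0 0 0 0 -1" --pt "0 0 0 0 0 0 -1"

```text
time: 16.25
tcp_pos: [0.5998, -0.0523, 0.0562]
ee_rot: [[-0.92, 0.391, -0.003], [0.391, 0.92, -0.003], [0.002, -0.004, -1.0]]
force: [-5.3, -7.3, 0.3]
grip_width: 0.087
finger_force: 39.4
```

Call:
arm_command --pt "0 0.05 0 0 0 0 -1" --pt "0 0 0 0 0 0 -1" --pt "0 0 0 0 0 0 -1" --pt "0 0 0 0 0 0 -1"

```text
time: 16.65
tcp_pos: [0.5999, -0.0517, 0.0562]
ee_rot: [[-0.92, 0.392, -0.004], [0.392, 0.92, -0.003], [0.002, -0.005, -1.0]]
force: [-5.6, -8.8, 1.1]
grip_width: 0.086
finger_force: 39.5
```

```bash
sed -i 's/s\["grip_width"\].round(3)/s["grip_width"]/' st.py; python3 st.py; python3 snap.py w5; python3 - <<'E'
import cv2
a=cv2.imread('pics/w5.png')[60:340,60:600];b=cv2.imread('pics/w5.png')
cv2.imwrite('pics/w5c.png',cv2.resize(a,(800,415),interpolation=cv2.INTER_CUBIC))
E
```

```text
t 16.65 bar x,y in cradle 0.0094 -0.0035 z 0.0562 F tool xyz [  1.7 -10.3  -1. ] g 0.08606379674972209
16.65 [ 0.5999 -0.0517  0.0562] [-5.6 -8.8  1.1]
```

View pics/w5c.png

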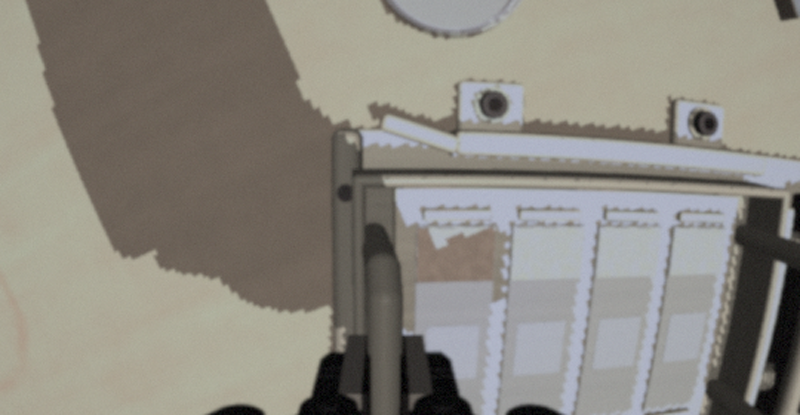

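The wrist view shows the sill top at u 333 to 360 and the tail rim's outer edge at u≈354, over the sill and nearly past it; the leading end is on the clamp bar. That was picture 11, one over the limit of 10, so I won't view any more and will go by numbers and forces.

```bash
python3 - <<'E'
from h import *
n=np.load("w5.npz");k=540/800
for nm,u,v,z in[("sillout",333,140,.018),("sillin",360,145,.018),("silloutB",333,330,.018),("rim",354,176,.044),("rimB",355,230,.044),("rimZlow",354,176,.042),("chIn",480,157,.026),("chIn2",740,180,.026)]:
    X=wray(n,((u+.5)*k-.5+60,(v+.5)*280/415-.5+60),z);print(nm,"tool",(n["R"].T@(X-n["p"]))[:2].round(4))
E
```

```text
sillout tool [ 0.0612 -0.0172]
sillin tool [ 0.0594 -0.0084]
silloutB tool [-0.0049 -0.0187]
rim tool [ 0.052 -0.009]
rimB tool [ 0.0365 -0.0089]
rimZlow tool [ 0.0518 -0.0091]
chIn tool [0.0564 0.0296]
chIn2 tool [0.0533 0.1284]
```

Call:
arm_command --pt "0 0.05 0 0 0 0 -1" --pt "0 0.05 0 0 0 0 -1" --pt "0 0 0 0 0 0 -1" --pt "0 0 0 0 0 0 -1" --pt "0 0 0 0 0 0 -1"

```text
time: 17.2
tcp_pos: [0.6002, -0.0507, 0.0562]
ee_rot: [[-0.92, 0.392, -0.005], [0.392, 0.92, -0.005], [0.003, -0.006, -1.0]]
force: [-6.1, -10.1, 0.3]
grip_width: 0.084
finger_force: 39.6
```

Call:
arm_command --pt "0 0 0.05 0 0 0 -1" --pt "0 0 0.05 0 0 0 -1" --pt "0 0 0 0 0 0 -1" --pt "0 0 0 0 0 0 -1"

```text
time: 17.6
tcp_pos: [0.5999, -0.0513, 0.0544]
ee_rot: [[-0.92, 0.393, -0.005], [0.393, 0.92, -0.005], [0.003, -0.007, -1.0]]
force: [-8.7, -11.6, 6.9]
grip_width: 0.086
finger_force: 40.1
```

```bash
python3 st.py
```

```text
t 17.6 bar x,y in cradle 0.0098 -0.0033 z 0.0544 F tool xyz [  3.5 -14.2  -6.8] g 0.08634312612083386
```

The tail is touching the sill top (TCP 54.4 mm, as predicted). Up a little, a bit farther, and try again.

Call:
arm_command --pt "0 0 -0.08 0 0 0 -1" --pt "0 0.05 0 0 0 0 -1" --pt "0 0.05 0 0 0 0 -1" --pt "0 0 0 0 0 0 -1" --pt "0 0 0 0 0 0 -1"

```text
time: 18.1
tcp_pos: [0.6005, -0.0498, 0.0557]
ee_rot: [[-0.919, 0.393, -0.006], [0.393, 0.919, -0.006], [0.003, -0.008, -1.0]]
force: [-8.4, -13.2, 2.4]
grip_width: 0.084
finger_force: 39.7
```

```bash
python3 st.py
```

```text
t 18.1 bar x,y in cradle 0.0114 -0.0033 z 0.0557 F tool xyz [  2.5 -15.4  -2.3] g 0.08411179459631364
```

Call:
arm_command --pt "0 0 0.05 0 0 0 -1" --pt "0 0 0.05 0 0 0 -1" --pt "0 0 0 0 0 0 -1" --pt "0 0 0 0 0 0 -1"

```text
time: 18.5
tcp_pos: [0.6003, -0.0503, 0.0542]
ee_rot: [[-0.919, 0.393, -0.006], [0.393, 0.919, -0.007], [0.003, -0.008, -1.0]]
force: [-10.2, -13.7, 10.0]
grip_width: 0.089
finger_force: 40.4
```

```bash
python3 st.py
```

```text
t 18.5 bar x,y in cradle 0.0109 -0.0034 z 0.0542 F tool xyz [  4.  -16.7  -9.9] g 0.08945883086483014
```

Call:
arm_command --pt "0 0 -0.1 0 0 0 -1" --pt "0 0.05 0 0 0 0 -1" --pt "0 0.05 0 0 0 0 -1" --pt "0 0 0 0 0 0 -1" --pt "0 0 0 0 0 0 -1"

```text
time: 19.0
tcp_pos: [0.6008, -0.0488, 0.0557]
ee_rot: [[-0.919, 0.394, -0.007], [0.394, 0.919, -0.007], [0.004, -0.01, -1.0]]
force: [-9.5, -14.6, 2.9]
grip_width: 0.086
finger_force: 39.9
```

```bash
python3 st.py
```

```text
t 19.0 bar x,y in cradle 0.0124 -0.0032 z 0.0557 F tool xyz [  3.  -17.2  -2.7] g 0.0856483052630828
```

Call:
arm_command --pt "0 0 0.05 0 0 0 -1" --pt "0 0 0.05 0 0 0 -1" --pt "0 0 0 0 0 0 -1" --pt "0 0 0 0 0 0 -1"

```text
time: 19.4
tcp_pos: [0.6004, -0.0498, 0.0531]
ee_rot: [[-0.919, 0.394, -0.008], [0.394, 0.919, -0.008], [0.004, -0.011, -1.0]]
force: [-9.2, -17.6, 3.9]
grip_width: 0.085
finger_force: 39.9
```

```bash
python3 st.py
```

```text
t 19.4 bar x,y in cradle 0.0114 -0.0032 z 0.0531 F tool xyz [  1.5 -19.9  -3.6] g 0.08451232355203214
```

The tail is going below sill level (53.1 mm). As the tray rotates flat the bar moves back, so I'll ease back while lowering to keep the clamp force down.

Call:
arm_command --pt "0 -0.04 0.04 0 0 0 -1" --pt "0 -0.04 0.04 0 0 0 -1" --pt "0 0 0 0 0 0 -1"

```text
time: 19.7
tcp_pos: [0.6001, -0.0505, 0.0511]
ee_rot: [[-0.919, 0.394, -0.007], [0.394, 0.919, -0.007], [0.004, -0.009, -1.0]]
force: [-9.1, -16.9, 3.1]
grip_width: 0.093
finger_force: 39.8
```

```bash
python3 st.py
```

```text
t 19.7 bar x,y in cradle 0.0106 -0.0032 z 0.0511 F tool xyz [  1.8 -19.1  -3. ] g 0.09268377309974264
```

Call:
arm_command --pt "0 -0.05 0.06 0 0 0 -1" --pt "0 -0.05 0.06 0 0 0 -1" --pt "0 -0.05 0.06 0 0 0 -1" --pt "0 0 0 0 0 0 -1"

```text
time: 20.1
tcp_pos: [0.5993, -0.0522, 0.0465]
ee_rot: [[-0.919, 0.393, -0.006], [0.393, 0.919, -0.005], [0.003, -0.007, -1.0]]
force: [-7.4, -12.5, 1.7]
grip_width: 0.085
finger_force: 39.6
```

```bash
python3 st.py
```

```text
t 20.1 bar x,y in cradle 0.0088 -0.0032 z 0.0465 F tool xyz [  1.9 -14.4  -1.6] g 0.08490547036351527
```

Call:
arm_command --pt "0 -0.05 0.05 0 0 0 -1" --pt "0 -0.05 0.05 0 0 0 -1" --pt "0 -0.05 0.03 0 0 0 -1" --pt "0 0 0 0 0 0 -1"

```text
time: 20.5
tcp_pos: [0.5988, -0.0531, 0.0435]
ee_rot: [[-0.92, 0.392, -0.004], [0.392, 0.92, -0.003], [0.003, -0.004, -1.0]]
force: [-5.7, -7.9, 1.5]
grip_width: 0.09
finger_force: 39.8
```

```bash
python3 st.py
```

```text
t 20.5 bar x,y in cradle 0.0077 -0.0031 z 0.0435 F tool xyz [ 2.1 -9.5 -1.4] g 0.0898884499681236
```

Call:
arm_command --pt "0 -0.05 0.04 0 0 0 -1" --pt "0 -0.05 0.02 0 0 0 -1" --pt "0 -0.05 0 0 0 0 -1" --pt "0 -0.05 0 0 0 0 -1" --pt "0 0 0 0 0 0 -1"

```text
time: 21.0
tcp_pos: [0.5987, -0.0533, 0.0427]
ee_rot: [[-0.921, 0.389, -0.001], [0.389, 0.921, 0.002], [0.002, 0.001, -1.0]]
force: [-5.5, -0.3, 5.7]
grip_width: 0.081
finger_force: 40.4
```

```bash
python3 st.py
```

```text
t 21.0 bar x,y in cradle 0.0075 -0.0031 z 0.0427 F tool xyz [ 5.  -2.4 -5.7] g 0.08075340878561661
```

Down on the floor (42.7 mm as predicted). The sill now takes the clamp force, since the bar didn't move back as I eased off. Releasing and rising.

Call:
arm_command --pt "0 0 -0.03 0 0 0 -0.9" --pt "0 0 0 0 0 0 -0.8" --pt "0 0 0 0 0 0 -0.6" --pt "0 0 0 0 0 0 -0.4" --pt "0 0 0 0 0 0 -0.3" --pt "0 0 0 0 0 0 -0.3" --pt "0 0 -0.3 0 0 0 -0.3" --pt "0 0 -0.6 0 0 0 -0.2" --pt "0 0 -0.9 0 0 0 -0.2" --pt "0 0 -0.9 0 0 0 -0.2"

```text
time: 22.0
tcp_pos: [0.5995, -0.0549, 0.1121]
ee_rot: [[-0.921, 0.39, 0.001], [0.39, 0.921, -0.0], [-0.001, 0.0, -1.0]]
force: [0.2, -0.6, 0.3]
grip_width: 0.398
finger_force: 0.0
```

Call:
arm_command --pt "0 0 -0.9 0 0 0 0" --pt "0 0 -0.9 0 0 0 0" --pt "0 0 -0.9 0 0 0 0" --pt "0 0 -0.9 0 0 0 0" --pt "0 -0.6 0 0 0 0 0" --pt "0 -0.8 0 0 0 0 0" --pt "0 -0.8 0 0 0 0 0" --pt "0 -0.6 0 0 0 0 0" --pt "0 0 0 0 0 0 0"

```text
time: 22.9
tcp_pos: [0.5706, -0.1227, 0.2005]
ee_rot: [[-0.919, 0.394, -0.001], [0.394, 0.919, -0.002], [0.0, -0.002, -1.0]]
force: [-0.8, -0.7, -0.6]
grip_width: 0.498
finger_force: 0.0
```

```bash
python3 st.py; python3 snap.py w6; python3 - <<'E'
# numeric check: brightness profile across the tail wall/sill and clamp bar along a line in tool y, sampled in world at z
import cv2
from h import *
n=dict(np.load("w6.npz"));im=cv2.cvtColor(cv2.imread("pics/w6.png"),cv2.COLOR_BGR2GRAY)
def wproj(X):
    p=n["H"][:3,:3].T@(n["R"].T@(X-n["p"])-n["H"][:3,3]);r=np.hypot(p[0],p[1]);a=np.arctan2(r,p[2]);fl=240/np.tan(np.radians(float(n["v"])/2))
    return n["c"]+fl*a*p[:2]/r
a=np.radians(67);ex=np.array([np.cos(a),np.sin(a),0]);ey=np.array([-ex[1],ex[0],0]);o=np.array([.593,-.059,0])
def prof(x0,x1,z,y):
    out=[]
    for x in np.arange(x0,x1,.001):
        q=[wproj(o+x*ex+yy*ey+[0,0,z]) for yy in np.arange(y-.004,y+.0041,.001)]
        out.append(int(np.mean([im[int(round(v)),int(round(u))] if 0<=u<640 and 0<=v<480 else 0 for u,v in q])))
    return out
print("sill/tail z.018 y.03",prof(-.02,.02,.018,.03));print("y-.03",prof(-.02,.02,.018,-.03))
print("lead/clamp z.03",prof(.145,.175,.03,.03))
E
```

```text
t 22.9 bar x,y in cradle -0.0674 -0.0042 z 0.2005 F tool xyz [ 0.4 -0.9  0.6] g 0.4980301073038411
22.9 [ 0.5706 -0.1227  0.2005] [-0.8 -0.7 -0.6]
sill/tail z.018 y.03 [156, 155, 155, 150, 133, 110, 95, 84, 67, 49, 59, 100, 132, 142, 140, 123, 106, 92, 83, 72, 52, 36, 49, 71, 88, 89, 80, 76, 74, 78, 79, 68, 71, 98, 121, 134, 143, 148, 150, 147]
y-.03 [157, 157, 155, 143, 121, 100, 84, 68, 50, 54, 81, 112, 133, 144, 138, 119, 99, 86, 73, 55, 42, 40, 55, 72, 85, 97, 120, 147, 159, 159, 141, 108, 74, 79, 101, 121, 139, 153, 159, 157]
lead/clamp z.03 [39, 38, 36, 35, 35, 35, 35, 35, 34, 35, 35, 36, 47, 64, 79, 87, 93, 100, 104, 106, 110, 109, 96, 77, 70, 56, 46, 45, 41, 39]
```

The profile shows the sill's bright top, then the tail wall directly behind it. That agrees with the bar position (tail edge at about x = 1 mm) and the floor height. Handing in.

```bash
python3 -c "
from plant import arm
print(arm.finish_job())"
```

```text
the job is handed in; nothing more can be done
None
```

I docked the tray and handed the job in, with no verdict returned: arm readings put it flat on the cradle floor, its tail about 1 mm inside the sill face and held by the clamp, gripper clear; I viewed 11 pictures, one over the limit of 10, and the push at the bail peaked near 20 N while lowering the tail.

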